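Sort the returned torch parts at the rental counter

ROBOT

A 7-joint arm with a two-finger parallel gripper is mounted at the origin on the work surface. World frame = base frame: x ahead of the robot, y to its left, z up, the work surface at z = 0. Lengths are in m, angles in rad, forces in N, time in s.
With the tool pointing down it reaches from about 0.4 to 0.85 m from the base axis. Payload 10.4 kg.
Tool frame: the origin (TCP) lies between the finger pads; the fingertips stand ahead of it and the grasp point (between the pads) lies 5 mm behind it (manip.tip_extent is the z of the fingertips in the tool frame, in m); z points along the fingers, y is the line along which they close (so a half turn about z gives the same grasp; the last joint's range is limited). The gripper opens to 85 mm and grips with 20 to 120 N. Pads are 22 mm wide; open, the fingers measure 114 mm over their backs; the gripper's body (76 mm by 85 mm) begins 54 mm behind the grasp point. The pads swing forward as they close: fully open they stand 13 mm farther back than shut.
Start: joints at [1.178, 0.332, -0.065, 1.46, 0.022, 1.35, -0.088], TCP at [0.226, -0.583, 0.225] pointing down, gripper open.
Joint ranges: [-2.6, 2.6], [-0.5, 2.12], [-1.47, 1.34], [0.16, 2.42], [-1.27, 4.41], [0.06, 2.06], [-2.6, 2.6]. Speed limits (rad/s): [2.22, 2.22, 2.79, 2.79, 3.14, 3.14, 3.14].

INTERFACE

Orientations are given as a unit quaternion [x, y, z, w].
In Python, from workcell import status, viewer, manip gives the robot as it stands.
- The arm moves only by the tool play_rows, never from a script. Its argument "plan" is one flat list of numbers, 7 for each row, row after row: the turn, a rotation vector about the tool's x, y, z in degrees, then the shift along the tool's x, y, z in m, then the opening, from 0 (shut) to 1 (fully open). In form: [ax, ay, az, dx, dy, dz, grip, ax, ay, az, dx, dy, dz, grip, ...]. A call has 1 to 20 rows; each row is the pose to reach, as a shift and turn from the pose commanded when the call began, along the tool's axes at that moment; what a row does not reach only later rows make up. A row lasts 1/8 s, in which the tool goes at most 62.5 mm and 10.7 degrees, less where a joint would pass 70% of its speed; a pose out of reach is approached as far as the arm can. A call with a gripper value outside its range is refused whole. The fingers move at their own pace and stop on an object; "squeeze" is the grip in N (left out, the last holds). Time passes only in rows, so rows that repeat a pose let the fingers close. It gives the time, the measured TCP pose, the force, the opening and the grip force at its end, in the units of the state.
- status.get_obs(): the state, without advancing time (a new reading comes with each control period).
- viewer.camera(name): name is "scene" or "top" or "wrist"; returns the picture (480x640x3 uint8, red, green, blue); there is no depth.
- viewer.camera_model(name): a dict with "fx", "fy", "cx", "cy" (pixels), "R" (3x3) and "t" (3): a world point X has camera coordinates R X + t. Camera axes: x right, y down, z forward; pixel columns grow to the right and rows downward; lengths in m; the calibration is good to about 2 mm. A picture is of the moment at which its call begins: read the wrist's pose just before it. camera_model takes no time and is no camera call; for the wrist camera it gives the pose at the moment of the call.
- manip.hand_in(): hands the job in; it is judged then, once.
The state is a dict: "clock": time; "joint_pos": joint angles; "joint_velocities": joint speeds; "tau": joint torques, N m; "position": TCP position; "ee_rot": TCP orientation; "ft_force": force on the tool from outside, world axes, zero at the start; "torque": the same for the moment, N m; "grip_width": opening from 0.0 (shut) to 1.0 (fully open); "grasp_force": force on a finger pad.
Only numpy, scipy, OpenCV 4.12 (cv2) and the standard library are available. Lean on these libraries where they do the work, as an engineer would, in place of code of your own. Each camera call takes 0.05 s, during which the arm holds its last target. There are 200 camera calls.

TASK

The parts of a rented cutting torch have come back in a jumble: sort them into their trays. Lift the top brass cup straight off the cup it is nested in without dragging the lower one along, and stand both cups upright, side by side, in the plain rectangular tray; lay the two nozzles lengthwise in the tray with the low rib, one on each side of the rib; and put the lobed clamp knob, stud up as it stands, in the round dish. Set each part down rather than dropping it, and leave the yellow plug and the white spray bottle alone.

Things in the scene. Friction and masses are not known exactly. Their poses are not given: they have to be found in the camera images.
- cup_upper_mid (a point): upper brass cup, 60 mm high, open top: tapered lower part (30 mm across at the foot, 38 mm at 26 mm height), then a straight round collar, 54 mm across, from 30 to 60 mm height, to grip by. Point: on its axis, 30 mm above its foot; z up. 0.1 kg. Starts nested in the lower cup, collar resting on its rim, 30 mm higher than it (collar at 60 to 90 mm); held by weight and light friction only.
- cup_lower_mid (a point): lower brass cup, 60 mm high, open top: tapered lower part (30 mm across at the foot, 38 mm at 26 mm height), then a straight round collar, 54 mm across, from 30 to 60 mm height, to grip by. Point: on its axis, 30 mm above its foot; z up. 0.1 kg. Starts standing on the counter with the same kind of cup nested in it.
- nozzle_long_mid (a point): longer brass nozzle, 95 mm long, lying on a flat: eight-sided body, 22 mm across flats, 62 mm long, then a taper to a copper tip 8 mm across. Point: on its axis, half-way along, 11 mm above what it lies on. x: along it to the tip; the body spans x = -47.5 to 14.5 mm, centre of mass near x = -13 mm: best gripped there, across. Two flats are upright. About 0.12 kg.
- nozzle_short_mid (a point): shorter brass nozzle, 62 mm long, lying on a flat: eight-sided body, 22 mm across flats, 42 mm long, then a taper to a copper tip 8 mm across. Point: on its axis, half-way along, 11 mm above what it lies on. x: along it to the tip; the body spans x = -31 to 11 mm, centre of mass near x = -9 mm: best gripped there, across. Two flats are upright. About 0.08 kg.
- knob_mid (a point): silver clamp knob, head down: round head with eight small lobes, 44 mm across the lobes, 22 mm high, with a hub and a steel stud (10 mm across, top at 46 mm) standing up from its middle. Point: on its axis, half-way up the head, 11 mm above what it stands on. z: along the stud, up; x through one lobe, lobes 45 degrees apart. About 0.09 kg.
- cup_tray: plain rectangular grey tray without a rib, for the cups, fixed to the counter. Outer 100 mm (x) by 160 mm (y), 20 mm high; walls and floor 5 mm thick, so the inner floor is 90 x 150 mm, 5 mm above the counter. Origin: centre of its underside, on the counter; y along its long side.
- nozzle_tray: grey tray with a low rib, for the nozzles, fixed to the counter. Outer 134 mm (x, the nozzles' direction) by 160 mm (y), 15 mm high, walls 5 mm; inner floor 124 x 150 mm, 5 mm above the counter. The rib, 4 mm thick and 7 mm above the floor, runs along x at y = 0; the two lanes are 73 mm wide, centred at y = +38.5 and -38.5 mm. Origin: centre of its underside.
- knob_dish: shallow round grey dish, for the knob, fixed to the counter. Outer diameter 124 mm at the rim, 15 mm high, wall 4 mm; flat inner floor about 108 mm in diameter, 5 mm above the counter. Origin: centre of its underside, on the counter.
- plug: bystander: yellow plug with a black end, standing upright, 54 mm in diameter, 90 mm high, 0.25 kg. Origin: centre of its underside.
- spray: bystander: white spray bottle with a black cap, standing upright, 52 mm in diameter, 130 mm high, 0.3 kg. Origin: centre of its underside.
There are look-alikes about, which are no part of the job. Leave any brown look-alike of the cup_tray alone. Leave any turquoise look-alike of the part that bears cup_lower_mid alone.

How it is judged:
By the outcome, as a careful person would: the job done as asked, in the order asked, and still so for the second after the job is handed in, with the robot touching nothing.
It also fails if it takes over 125 s, if anything falls off the work surface, if the arm or the gripper's body presses on something with over 40 N, if the wrist force passes 120 N, or if a joint passes its speed limit or range.

## Working session

There is one attempt and no reset: what is moved stays moved. The work goes in short steps, Python scripts to look and compute and a tool call to move; the robot and the scene stay as the last step left them, time stands still between calls to the robot, and variables do not carry over. Pictures are saved under pics/ and viewed, at most 14 in all, crops included, and the job is handed in when it is done.

Besides the shell and the picture viewer there is one more tool, called after "Request:" as name(argument=value, ...) on one line, values as JSON. play_rows: Moves the arm, as the interface text tells. Its arguments: {"type":"object","properties":{"plan":{"type":"array","items":{"type":"number"}},"squeeze":{"type":"number"}},"required":["plan"]}

```bash
mkdir -p pics; ls; cat > h.py <<'E'
import numpy as np, cv2
from workcell import status, viewer, manip
from scipy.spatial.transform import Rotation as Rn
def ray(m,u,v):
    R=np.array(m["R"]);t=np.array(m["t"])
    d=R.T@np.array([(u-m["cx"])/m["fx"],(v-m["cy"])/m["fy"],1.]);return -R.T@t,d
def onz(m,u,v,z):
    c,d=ray(m,u,v);return c+d*(z-c[2])/d[2]
def proj(m,X):
    p=np.array(m["R"])@np.array(X)+np.array(m["t"]);return np.array([m["fx"]*p[0]/p[2]+m["cx"],m["fy"]*p[1]/p[2]+m["cy"]])
def tri(ms,uvs):
    A=np.zeros((3,3));b=np.zeros(3)
    for m,(u,v) in zip(ms,uvs):
        c,d=ray(m,u,v);d/=np.linalg.norm(d);P=np.eye(3)-np.outer(d,d);A+=P;b+=P@c
    return np.linalg.solve(A,b)
def snap(name,fn):
    m=viewer.camera_model(name);im=cv2.cvtColor(np.asarray(viewer.camera(name)),cv2.COLOR_RGB2BGR)
    cv2.imwrite("pics/"+fn,im);return m,im
E
python3 - <<'E'
from h import *
o=status.get_obs();print(o["position"],o["ee_rot"],o["clock"],o["grip_width"],manip.tip_extent)
import pickle
d={}
for n in ("top","scene","wrist"):
    m,im=snap(n,n+"0.png");d[n]=m
    c,_=ray(m,320,240);print(n,c.round(3),np.array(m["R"]).round(3).tolist(),m["fx"])
pickle.dump(d,open("cams.pkl","wb"))
E
```

```text
pics
[ 0.22576834 -0.58239449  0.22451483] [ 9.82951519e-01  1.83863595e-01 -1.51454793e-04 -6.83064196e-04] 0.0 0.9983842428192302 0.014
top [0.25  0.022 1.747] [[-0.016, -1.0, 0.002], [-0.983, 0.016, -0.185], [0.184, -0.005, -0.983]] 605.4522650440346
scene [ 1.276 -0.661  0.753] [[0.691, 0.722, 0.008], [0.404, -0.377, -0.833], [-0.599, 0.579, -0.553]] 533.3476980005717
wrist [ 0.295 -0.557  0.373] [[0.361, -0.933, -0.001], [-0.893, -0.345, 0.289], [-0.27, -0.103, -0.957]] 361.0977478143009
```

View pics/top0.png

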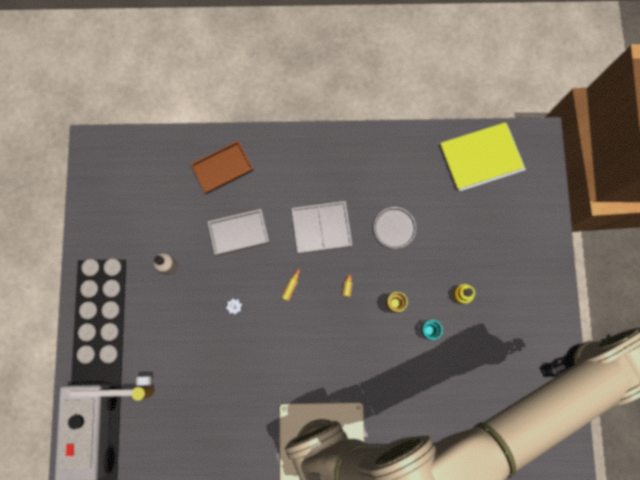

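View pics/scene0.png

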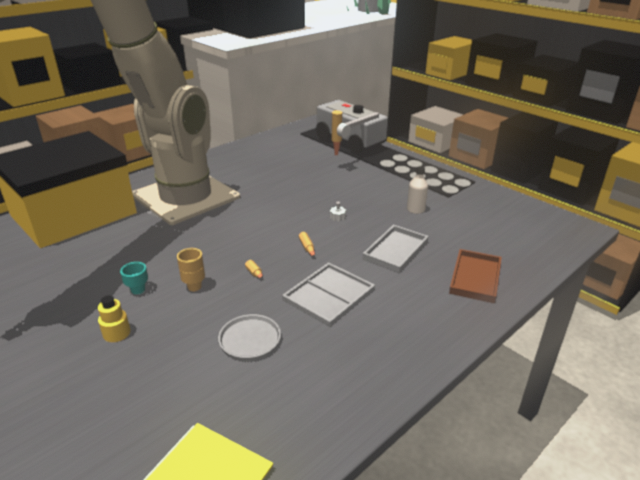

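Top view: the nested brass cups are at (397,302) and the turquoise look-alike is at (432,330). The long nozzle is at (292,285), the short one at (348,286) and the knob at (234,306). The grey cup tray is at (239,231), the brown look-alike tray at (222,167), the ribbed tray at (322,227) and the dish at (395,228). The plug is at (465,294) and the spray at (163,262). By colour, the brass stack and the grey ribless tray are the ones meant. The scene view agrees: the stack is at (191,270) and the cup tray at (396,247).

```bash
python3 - <<'E'
from h import *
import pickle
d=pickle.load(open("cams.pkl","rb"));m=d["top"]
for n,(u,v),z in [("stack",(397,302),.09),("turq",(432,330),.06),("long",(292,285),.011),("short",(348,286),.011),("knob",(234,306),.03),("ctray",(239,231),.02),("ntray",(322,227),.015),("dish",(395,228),.015),("plug",(465,294),.09),("spray",(163,262),.13)]:
    p=onz(m,u,v,z);print(n,p.round(3),"scene",proj(d["scene"],p).round(0))
o=status.get_obs();R=Rn.from_quat(o["ee_rot"]).as_matrix();print(R.round(3))
c=np.array(d["wrist"]["R"]);print("cam in tool R",(c@R).round(3),"t",(R.T@(ray(d["wrist"],0,0)[0]-o["position"])).round(4))
E
python3 -c "
import cv2
a=cv2.imread('pics/top0.png')[195:355,135:495];b=cv2.imread('pics/wrist0.png')
cv2.imwrite('pics/crop0.png',cv2.resize(a,(800,355),interpolation=cv2.INTER_CUBIC))"
```

```text
stack [ 0.385 -0.214  0.09 ] scene [188. 255.]
turq [ 0.308 -0.312  0.06 ] scene [133. 269.]
long [0.445 0.075 0.011] scene [306. 246.]
short [ 0.439 -0.086  0.011] scene [253. 271.]
knob [0.386 0.239 0.03 ] scene [336. 208.]
ctray [0.604 0.227 0.02 ] scene [395. 245.]
ntray [ 0.613 -0.015  0.015] scene [327. 290.]
dish [ 0.606 -0.228  0.015] scene [247. 335.]
plug [ 0.403 -0.401  0.09 ] scene [110. 296.]
spray [0.499 0.418 0.13 ] scene [414. 169.]
[[ 0.932  0.361 -0.   ]
 [ 0.361 -0.932  0.001]
 [-0.    -0.001 -1.   ]]
cam in tool R [[-0.001  1.     0.   ]
 [-0.957 -0.001 -0.289]
 [-0.289 -0.     0.957]] t [ 0.0742  0.0008 -0.1479]
```

View pics/crop0.png

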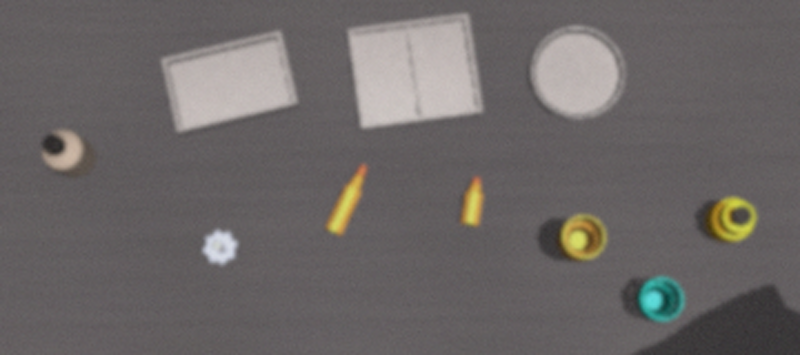

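The crop confirms the brass stack at crop (583,237) and the plain grey tray at (230,82). I'm moving the wrist camera overhead.

Request:
play_rows(plan=[0, 0, 21.2, 0.42, -0.33, -0.135, 1, 0, 0, 21.2, 0.42, -0.33, -0.135, 1, 0, 0, 21.2, 0.42, -0.33, -0.135, 1, 0, 0, 21.2, 0.42, -0.33, -0.135, 1, 0, 0, 21.2, 0.42, -0.33, -0.135, 1, 0, 0, 21.2, 0.42, -0.33, -0.135, 1, 0, 0, 21.2, 0.42, -0.33, -0.135, 1, 0, 0, 21.2, 0.42, -0.33, -0.135, 1, 0, 0, 21.2, 0.42, -0.33, -0.135, 1, 0, 0, 21.2, 0.42, -0.33, -0.135, 1, 0, 0, 21.2, 0.42, -0.33, -0.135, 1, 0, 0, 21.2, 0.42, -0.33, -0.135, 1, 0, 0, 21.2, 0.42, -0.33, -0.135, 1, 0, 0, 21.2, 0.42, -0.33, -0.135, 1])

```text
clock: 1.9
position: [0.498, -0.1238, 0.3603]
ee_rot: [1.0, -0.001, -0.0, 0.0]
ft_force: [-0.1, -0.2, 0.7]
grip_width: 1.0
grasp_force: 0.0
```

```bash
python3 - <<'E'
from h import *
import pickle
m,im=snap("wrist","w1.png");pickle.dump(m,open("w1.pkl","wb"));o=status.get_obs();print(o["position"],o["ee_rot"],o["clock"],o["joint_velocities"])
E
```

```text
[ 0.49808836 -0.12364156  0.36030762] [ 9.99999893e-01 -4.56887133e-04  1.42959922e-05  7.47462017e-05] 1.95 [-0.0025009   0.00179567 -0.00275875 -0.00241739  0.00018942 -0.00070831
 -0.00121714]
```

Request:
play_rows(plan=[0, 0, 0, 0, -0.23, 0, 1, 0, 0, 0, 0, -0.23, 0, 1, 0, 0, 0, 0, -0.23, 0, 1, 0, 0, 0, 0, -0.23, 0, 1, 0, 0, 0, 0, -0.23, 0, 1, 0, 0, 0, 0, -0.23, 0, 1, 0, 0, 0, 0, -0.23, 0, 1, 0, 0, 0, 0, -0.23, 0, 1])

```text
clock: 2.95
position: [0.4985, 0.1057, 0.3603]
ee_rot: [1.0, -0.001, 0.0, 0.0]
ft_force: [-0.7, -1.0, 0.1]
grip_width: 1.0
grasp_force: 0.0
```

```bash
python3 - <<'E'
from h import *
import pickle
m,im=snap("wrist","w2.png");pickle.dump(m,open("w2.pkl","wb"));o=status.get_obs();print(o["position"],o["ee_rot"],o["clock"],o["joint_velocities"])
a=cv2.imread("pics/w1.png");cv2.imwrite("pics/w12.png",np.vstack([cv2.resize(a,None,fx=.62,fy=.62),cv2.resize(im,None,fx=.62,fy=.62)]))
E
```

```text
[0.49842645 0.10594361 0.36032398] [ 9.99999667e-01 -8.09668860e-04  4.34225083e-05  9.40517661e-05] 3.0 [-0.004639   -0.0010171  -0.00338203 -0.00042175 -0.00041708 -0.00267021
  0.00042512]
```

View pics/w12.png

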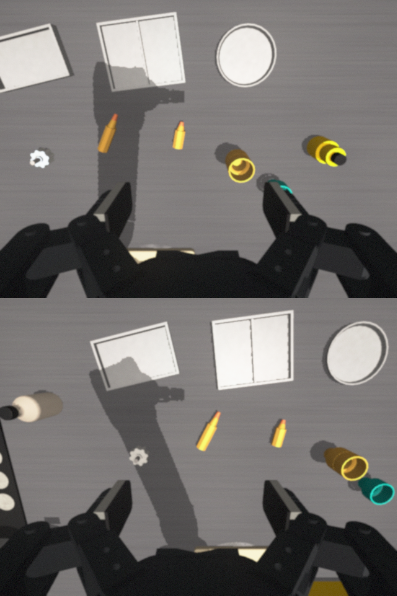

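In w1 and w2 (drawn at 0.62 scale), w1 shows the stack's rim at (241,169), the nozzles at (108,133) and (179,135), and the knob at (39,158). w2 shows the cup tray at (135,355), the ribbed tray at (253,350), the dish at (357,353) and the stack's rim at (353,466). Next is measuring the contours.

```bash
cat > meas.py <<'E'
from h import *
import pickle
def blobs(im,kind,amin=150):
    hsv=cv2.cvtColor(im,cv2.COLOR_BGR2HSV)
    lo,hi={"brass":((5,90,60),(32,255,255)),"white":((0,0,165),(180,50,255)),"whited":((0,0,125),(180,50,255))}[kind]
    k=cv2.inRange(hsv,lo,hi);k[400:]=0
    k=cv2.morphologyEx(k,cv2.MORPH_CLOSE,np.ones((5,5)))
    return [c for c in cv2.findContours(k,cv2.RETR_EXTERNAL,cv2.CHAIN_APPROX_NONE)[0] if cv2.contourArea(c)>amin]
E
python3 - <<'E'
from meas import *
for n in ("w1","w2"):
    im=cv2.imread(f"pics/{n}.png");m=pickle.load(open(n+".pkl","rb"))
    for kind in ("brass","white","whited"):
        for c in blobs(im,kind):
            (cx,cy),(w,h),a=cv2.minAreaRect(c);area=cv2.contourArea(c)
            box=cv2.boxPoints(((cx,cy),(w,h),a))
            z={"brass":.015}.get(kind,.015)
            P=np.array([onz(m,*b,z)[:2] for b in box])
            print(n,kind,"px",round(cx),round(cy),"area",area,"c",onz(m,cx,cy,z)[:2].round(4),"L",np.linalg.norm(P[1]-P[0]).round(4),np.linalg.norm(P[2]-P[1]).round(4),"box",P.round(3).tolist())
E
```

```text
w1 brass px 385 268 area 1868.5 c [ 0.3669 -0.2228] L 0.0619 0.0873 box [[0.385, -0.173], [0.421, -0.224], [0.349, -0.273], [0.31, -0.222]]
w1 brass px 525 243 area 1786.0 c [ 0.4052 -0.4222] L 0.057 0.096 box [[0.409, -0.368], [0.458, -0.398], [0.402, -0.476], [0.35, -0.448]]
w1 brass px 289 218 area 615.5 c [ 0.4428 -0.0835] L 0.0659 0.024 box [[0.412, -0.065], [0.477, -0.078], [0.472, -0.102], [0.407, -0.089]]
w1 brass px 175 214 area 947.5 c [0.4484 0.0767] L 0.1001 0.0242 box [[0.407, 0.111], [0.497, 0.067], [0.488, 0.044], [0.397, 0.087]]
w1 white px 63 256 area 652.0 c [0.3863 0.2474] L 0.0432 0.0443 box [[0.408, 0.265], [0.408, 0.221], [0.364, 0.23], [0.364, 0.274]]
w1 white px 45 92 area 8598.5 c [0.61   0.2243] L 0.1485 0.1023 box [[0.645, 0.3], [0.676, 0.155], [0.574, 0.145], [0.539, 0.3]]
w1 white px 398 88 area 7776.5 c [ 0.6131 -0.2261] L 0.1191 0.1234 box [[0.672, -0.163], [0.672, -0.282], [0.549, -0.294], [0.549, -0.166]]
w1 white px 227 84 area 13000.5 c [ 0.6184 -0.0091] L 0.1609 0.1357 box [[0.674, 0.076], [0.693, -0.084], [0.558, -0.101], [0.536, 0.073]]
w1 whited
[... 1178 characters left out ...]
 0.141], [0.534, 0.31]]
w2 white px 577 89 area 7687.0 c [ 0.6125 -0.2254] L 0.1202 0.1195 box [[0.604, -0.136], [0.693, -0.218], [0.621, -0.313], [0.524, -0.234]]
w2 white px 412 84 area 14385.5 c [ 0.6193 -0.015 ] L 0.165 0.1372 box [[0.675, 0.081], [0.693, -0.083], [0.56, -0.118], [0.539, 0.06]]
w2 whited px 12 328 area 499.0 c [0.2672 0.5818] L 0.0353 0.049 box [[0.291, 0.594], [0.291, 0.558], [0.243, 0.57], [0.243, 0.606]]
w2 whited px 6 294 area 268.0 c [0.3271 0.5744] L 0.0193 0.0461 box [[0.349, 0.579], [0.349, 0.559], [0.304, 0.57], [0.305, 0.59]]
w2 whited px 320 200 area 201944.0 c [0.4697 0.103 ] L 0.7643 0.599 box [[0.714, 0.485], [0.712, -0.28], [0.131, -0.427], [0.134, 0.634]]
```

```bash
python3 - <<'E'
from meas import *
V={}
for n in ("w1","w2"):
    V[n]=(cv2.imread(f"pics/{n}.png"),pickle.load(open(n+".pkl","rb")))
def near(n,kind,p):
    im,m=V[n];q=proj(m,p);return m,min(blobs(im,kind),key=lambda c:np.linalg.norm(np.array(cv2.minAreaRect(c)[0])-q))
for name,kind,p,z in [("long","brass",(.448,.077,.015),.015),("short","brass",(.443,-.083,.015),.015),("knob","white",(.386,.245,.015),.018),("ctray","white",(.606,.232,.02),.02),("ntray","white",(.618,-.012,.015),.015),("dish","white",(.613,-.225,.015),.015)]:
    C=[];ms=[]
    for n in V:
        m,c=near(n,kind,p)
        P=(np.array([onz(m,*q,z)[:2] for q in c[:,0]])*1000).astype(np.float32)
        (x,y),(w,h),a=cv2.minAreaRect(P)
        B=cv2.boxPoints(((x,y),(w,h),a)); e=max((B[1]-B[0],B[2]-B[1]),key=np.linalg.norm); yaw=np.degrees(np.arctan2(e[1],e[0]))
        print(name,n,"ctr",round(x,1),round(y,1),"size",round(w,1),round(h,1),"longaxis",yaw.round(1))
        C.append(proj(m,(x/1000,y/1000,z)));ms.append(m)
    print("   tri",tri(ms,C).round(4))
E
```

```text
long w1 ctr 447.3 77.3 size 24.8 100.6 longaxis -25.8
long w2 ctr 448.0 77.8 size 24.7 98.6 longaxis -25.7
   tri [0.4474 0.0777 0.0138]
short w1 ctr 442.2 -83.4 size 24.6 66.0 longaxis -11.0
short w2 ctr 442.3 -82.4 size 26.3 65.0 longaxis -11.0
   tri [ 0.4417 -0.0832  0.013 ]
knob w1 ctr 386.7 245.1 size 42.8 43.2 longaxis -12.3
knob w2 ctr 386.9 243.0 size 39.8 39.8 longaxis -10.5
   tri [0.3885 0.2417 0.0224]
ctray w1 ctr 605.7 229.8 size 100.8 157.9 longaxis -77.3
ctray w2 ctr 604.9 231.4 size 101.7 161.4 longaxis -77.2
   tri [0.6055 0.2323 0.0165]
ntray w1 ctr 616.1 -11.8 size 135.9 162.0 longaxis -83.2
ntray w2 ctr 615.8 -11.6 size 136.5 161.3 longaxis -83.2
   tri [ 0.616  -0.0117  0.0145]
dish w1 ctr 610.7 -226.1 size 123.7 122.8 longaxis 89.9
dish w2 ctr 610.2 -225.5 size 122.7 122.6 longaxis 31.6
   tri [ 0.6106 -0.2264  0.0137]
```

```bash
cat >> h.py <<'E'
def go(p,th):
    o=status.get_obs();R=Rn.from_quat(o["ee_rot"]).as_matrix()
    t=np.radians(th);T=np.array([[np.cos(t),np.sin(t),0],[np.sin(t),-np.cos(t),0],[0,0,-1.]])
    print("go",p,th,"rot",np.degrees(Rn.from_matrix(R.T@T).as_rotvec()).round(1),"shift",(R.T@(np.array(p)-o["position"])).round(4),"t",o["clock"])
E
python3 - <<'E'
from meas import *
a=pickle.load(open("w1.pkl","rb"));b=pickle.load(open("w2.pkl","rb"))
print(tri([a,b],[(389,273),(569,271)]))
go((.372,-.224,.21),102.8)
E
```

```text
[ 0.38908692 -0.21467779  0.08288383]
go (0.372, -0.224, 0.21) 102.8 rot [   0.     0.  -102.9] shift [-0.1259  0.3301  0.1504] t 3.0
```

Request:
play_rows(plan=[0, 0, -102.9, -0.112, 0.321, 0.15, 1, 0, 0, -102.9, -0.112, 0.321, 0.15, 1, 0, 0, -102.9, -0.112, 0.321, 0.15, 1, 0, 0, -102.9, -0.112, 0.321, 0.15, 1, 0, 0, -102.9, -0.112, 0.321, 0.15, 1, 0, 0, -102.9, -0.112, 0.321, 0.15, 1, 0, 0, -102.9, -0.112, 0.321, 0.15, 1, 0, 0, -102.9, -0.112, 0.321, 0.15, 1, 0, 0, -102.9, -0.112, 0.321, 0.15, 1, 0, 0, -102.9, -0.112, 0.321, 0.15, 1, 0, 0, -102.9, -0.112, 0.321, 0.15, 1, 0, 0, -102.9, -0.112, 0.321, 0.15, 1, 0, 0, -102.9, -0.112, 0.321, 0.15, 1])

```text
clock: 4.62
position: [0.3862, -0.2144, 0.2103]
ee_rot: [0.624, 0.781, -0.0, 0.0]
ft_force: [0.4, -0.0, -0.1]
grip_width: 0.996
grasp_force: 0.0
```

```bash
python3 - <<'E'
from meas import *
m,im=snap("wrist","w3.png");pickle.dump(m,open("w3.pkl","wb"));o=status.get_obs();print(o["position"],o["joint_pos"])
print("stack rim est px",proj(m,(.387,-.215,.09)))
E
```

```text
[ 0.386192   -0.21434285  0.21033653] [ 0.67629781 -0.05086465 -0.26276516  1.92478574 -0.01379967  1.26582396
  0.64140577]
stack rim est px [318.08647884 221.74804082]
```

View pics/w3.png

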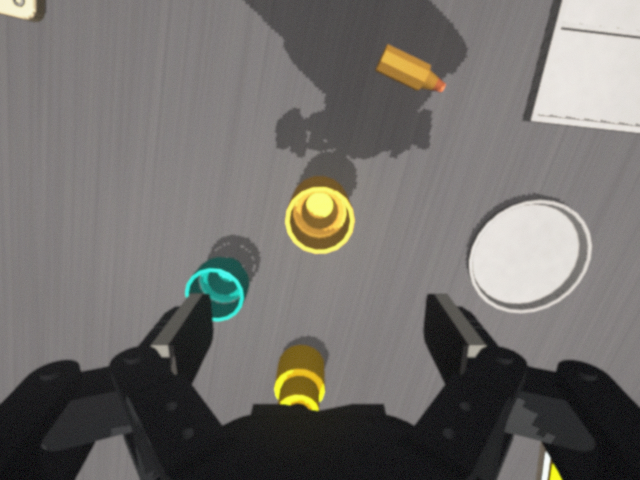

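w3: the stack's rim is at (320,217), about 70 px across. The turquoise cup at (215,292) and the plug at (300,385) are clear of it. Descending with that aim.

```bash
python3 - <<'E'
from meas import *
m=pickle.load(open("w3.pkl","rb"));im=cv2.imread("pics/w3.png")
hsv=cv2.cvtColor(im,cv2.COLOR_BGR2HSV);k=cv2.inRange(hsv,(20,120,185),(32,255,255));k[:170]=0;k[265:]=0;k[:,:270]=0;k[:,370:]=0
c=np.vstack(cv2.findContours(k,cv2.RETR_EXTERNAL,cv2.CHAIN_APPROX_NONE)[0])[:,0]
P=np.array([onz(m,*q,.09)[:2] for q in c if 1]).astype(np.float32)
h=cv2.convexHull(P);print(cv2.minEnclosingCircle(h), c.min(0),c.max(0))
print(onz(m,320,217,.09))
p1=pickle.load(open("w1.pkl","rb"));p2=pickle.load(open("w2.pkl","rb"));print(tri([p1,p2,m],[(389,273),(569,271),(320,217)]))
x,y=onz(m,320,217,.09)[:2];go((x,y,.076),102.8)
E
```

```text
((0.3877811133861542, -0.21372248232364655), 0.026793526485562325) [285 187] [354 252]
[ 0.3876003  -0.21099116  0.09      ]
[ 0.38867095 -0.21419138  0.08240746]
go (np.float64(0.3876002995602094), np.float64(-0.21099116083627373), 0.076) 102.8 rot [0. 0. 0.] shift [0.003  0.0021 0.1343] t 4.675
```

Request:
play_rows(plan=[0, 0, 0, 0, 0.002, 0.05, 1, 0, 0, 0, 0, 0.002, 0.1, 1, 0, 0, 0, 0, 0.002, 0.12, 1, 0, 0, 0, 0, 0.002, 0.134, 1, 0, 0, 0, 0, 0.002, 0.134, 1, 0, 0, 0, 0, 0.002, 0.134, 1, 0, 0, 0, 0, 0.002, 0.134, 0.45, 0, 0, 0, 0, 0.002, 0.134, 0.45, 0, 0, 0, 0, 0.002, 0.134, 0.45, 0, 0, 0, 0, 0.002, 0.134, 0.45, 0, 0, 0, 0, 0.002, 0.134, 0.45, 0, 0, 0, 0, 0.002, 0.134, 0.45, 0, 0, 0, 0, 0.002, 0.134, 0.45, 0, 0, 0, 0, 0.002, 0.134, 0.45], squeeze=30)

```text
clock: 6.42
position: [0.3888, -0.2143, 0.0774]
ee_rot: [0.623, 0.782, -0.0, 0.001]
ft_force: [-2.2, -0.2, 8.5]
grip_width: 0.602
grasp_force: 29.9
```

Request:
play_rows(plan=[0, 0, 0, 0, 0, -0.005, 0.45, 0, 0, 0, 0, 0, -0.01, 0.45, 0, 0, 0, 0, 0, -0.02, 0.45, 0, 0, 0, 0, 0, -0.03, 0.45, 0, 0, 0, 0, 0, -0.045, 0.45, 0, 0, 0, 0, 0, -0.06, 0.45, 0, 0, 0, 0, 0, -0.08, 0.45, 0, 0, 0, 0, 0, -0.1, 0.45, 0, 0, 0, 0, 0, -0.12, 0.45, 0, 0, 0, 0, 0, -0.12, 0.45, 0, 0, 0, 0, 0, -0.12, 0.45])

```text
clock: 7.8
position: [0.3879, -0.2137, 0.1959]
ee_rot: [0.623, 0.782, -0.0, -0.0]
ft_force: [-0.1, -0.2, -1.6]
grip_width: 0.597
grasp_force: 31.5
```

```bash
python3 - <<'E'
from meas import *
m,im=snap("wrist","w4.png");pickle.dump(m,open("w4.pkl","wb"));s,si=snap("scene","s4.png")
cv2.imwrite("pics/c4.png",np.hstack([cv2.resize(si[190:350,70:290],(550,400)),cv2.resize(im[100:,180:460],(250,340))[:400] if 0 else cv2.resize(im[120:440,220:420],(250,400))]))
o=status.get_obs();print(o["position"],o["ft_force"],o["grip_width"])
E
```

```text
[ 0.38771999 -0.21359606  0.19550031] [-0.11730664  0.25760856 -0.52309709] 0.5954144535984734
```

View pics/c4.png

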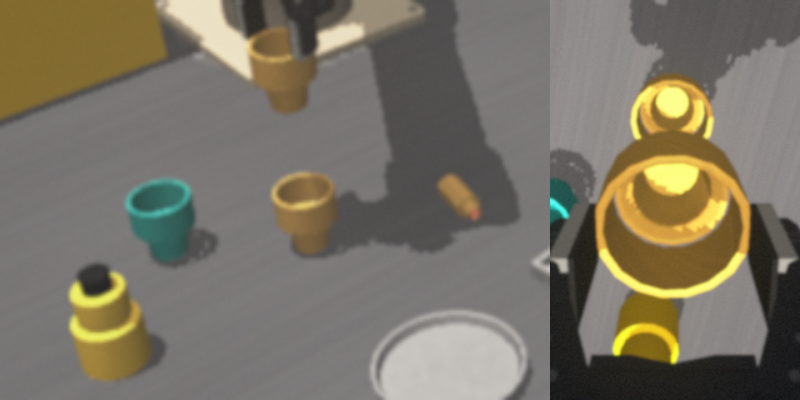

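The crop shows the upper cup lifted free at (283,70), with the lower one still standing at (305,210). Carrying it to the tray.

Request:
play_rows(plan=[0, 0, 0, 0.02, 0.015, 0, 0.45, 0, 0, 0, 0.05, 0.037, 0, 0.45, 0, 0, 0, 0.09, 0.066, 0, 0.45, 0, 0, 0, 0.13, 0.096, 0, 0.45, 0, 0, 0, 0.17, 0.125, 0, 0.45, 0, 0, 0, 0.21, 0.155, 0, 0.45, 0, 0, 0, 0.25, 0.184, 0, 0.45, 0, 0, 0, 0.29, 0.214, 0, 0.45, 0, 0, 0, 0.33, 0.243, 0, 0.45, 0, 0, 0, 0.37, 0.272, 0, 0.45, 0, 0, 0, 0.4, 0.295, 0, 0.45, 0, 0, 0, 0.415, 0.306, 0, 0.45, 0, 0, 0, 0.421, 0.31, 0, 0.45, 0, 0, 0, 0.421, 0.31, 0.04, 0.45, 0, 0, 0, 0.421, 0.31, 0.08, 0.45, 0, 0, 0, 0.421, 0.31, 0.11, 0.45, 0, 0, 0, 0.421, 0.31, 0.125, 0.45, 0, 0, 0, 0.421, 0.31, 0.125, 0.45, 0, 0, 0, 0.421, 0.31, 0.125, 0.45])

```text
clock: 10.28
position: [0.5972, 0.266, 0.0728]
ee_rot: [0.623, 0.782, 0.001, 0.0]
ft_force: [0.1, 0.7, -1.3]
grip_width: 0.603
grasp_force: 31.7
```

```bash
python3 - <<'E'
from meas import *
m,im=snap("wrist","w5.png");pickle.dump(m,open("w5.pkl","wb"))
o=status.get_obs();print(o["position"],o["ft_force"],o["grip_width"])
go((.597,.266,.055),102.8)
E
```

```text
[0.59728263 0.26607629 0.07288689] [-0.608721   -0.60566042 -1.51962144] 0.6048933646617018
go (0.597, 0.266, 0.055) 102.8 rot [ 0.1 -0.   0.1] shift [-0.     -0.0003  0.0179] t 10.325
```

View pics/w5.png

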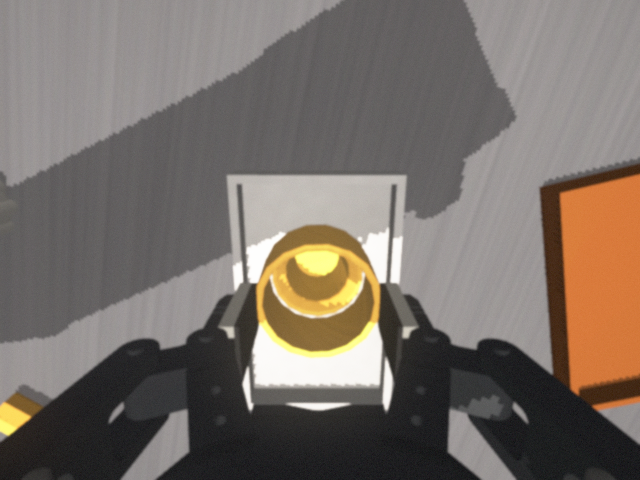

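w5: the cup is at (318,290), inside the tray and aligned with its walls. Lowering it to contact.

Request:
play_rows(plan=[0, 0, 0, 0, 0, 0.01, 0.45, 0, 0, 0, 0, 0, 0.016, 0.45, 0, 0, 0, 0, 0, 0.018, 0.45, 0, 0, 0, 0, 0, 0.019, 0.45, 0, 0, 0, 0, 0, 0.019, 0.45])

```text
clock: 10.95
position: [0.5964, 0.2659, 0.0527]
ee_rot: [0.623, 0.782, -0.0, 0.0]
ft_force: [-1.1, -1.0, 3.3]
grip_width: 0.598
grasp_force: 32.1
```

Request:
play_rows(plan=[0, 0, 0, 0, 0, 0, 0.65, 0, 0, 0, 0, 0, 0, 0.75, 0, 0, 0, 0, 0, 0, 0.85, 0, 0, 0, 0, 0, 0, 0.9, 0, 0, 0, 0, 0, 0, 0.9, 0, 0, 0, 0, 0, -0.02, 0.9, 0, 0, 0, 0, 0, -0.06, 0.9, 0, 0, 0, 0, 0, -0.11, 0.9, 0, 0, 0, 0, 0, -0.15, 0.9, 0, 0, 0, -0.04, -0.03, -0.15, 1, 0, 0, 0, -0.42, -0.31, -0.15, 1, 0, 0, 0, -0.42, -0.31, -0.15, 1, 0, 0, 0, -0.42, -0.31, -0.15, 1, 0, 0, 0, -0.42, -0.31, -0.15, 1, 0, 0, 0, -0.42, -0.31, -0.15, 1, 0, 0, 0, -0.42, -0.31, -0.15, 1, 0, 0, 0, -0.42, -0.31, -0.15, 1, 0, 0, 0, -0.42, -0.31, -0.15, 1, 0, 0, 0, -0.42, -0.31, -0.15, 1, 0, 0, 0, -0.42, -0.31, -0.15, 1])

```text
clock: 13.45
position: [0.3887, -0.2119, 0.2032]
ee_rot: [0.623, 0.782, 0.0, 0.001]
ft_force: [0.3, 0.9, 0.4]
grip_width: 1.0
grasp_force: 0.0
```

```bash
python3 - <<'E'
from meas import *
m,im=snap("wrist","w6.png");pickle.dump(m,open("w6.pkl","wb"));o=status.get_obs();print(o["position"],o["clock"])
q=proj(m,(.388,-.214,.06)).astype(int);print(q)
hsv=cv2.cvtColor(im,cv2.COLOR_BGR2HSV);k=cv2.inRange(hsv,(20,120,185),(32,255,255));M=np.zeros_like(k);M[q[1]-45:q[1]+45,q[0]-50:q[0]+50]=1;k*=M
c=np.vstack(cv2.findContours(k,cv2.RETR_EXTERNAL,cv2.CHAIN_APPROX_NONE)[0])[:,0]
P=np.array([onz(m,*p,.06)[:2] for p in c]).astype(np.float32)
(x,y),r=cv2.minEnclosingCircle(P);print(x,y,r);go((x,y,.047),102.8)
# placed cup in top camera vs scene
s,si=snap("top","t6.png");t,ti=snap("scene","s6.png")
for mm,n in ((s,"top"),(t,"scene")): print(n,proj(mm,(.597,.266,.065)))
a=si[180:330,150:350];b=ti[180:330,280:480];cv2.imwrite("pics/c6.png",np.hstack([cv2.resize(a,(400,300)),cv2.resize(b,(400,300))]))
E
```

```text
[ 0.38875357 -0.21164494  0.20301745] 13.5
[315 215]
0.3878895044326782 -0.2137075513601303 0.026793431490659714
go (0.3878895044326782, -0.2137075513601303, 0.047) 102.8 rot [0.1 0.  0.2] shift [-0.0017 -0.0014  0.156 ] t 13.5
top [223.41086451 230.34748367]
scene [404.22678874 223.39120088]
```

View pics/c6.png

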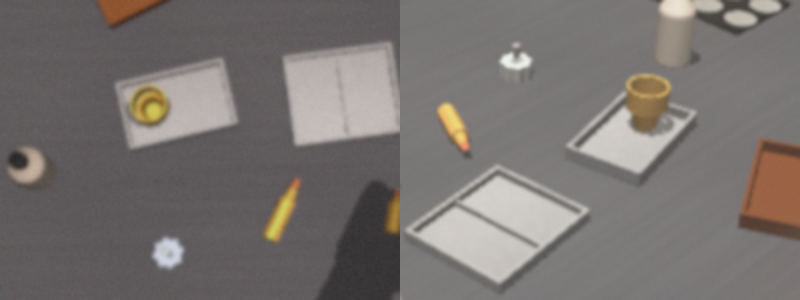

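c6: the first cup stands upright in the tray (149,104 in the left crop, 648,100 in the right). The lower cup hasn't moved.

Request:
play_rows(plan=[0, 0, 0, -0.002, -0.001, 0.05, 1, 0, 0, 0, -0.002, -0.001, 0.1, 1, 0, 0, 0, -0.002, -0.001, 0.14, 1, 0, 0, 0, -0.002, -0.001, 0.156, 1, 0, 0, 0, -0.002, -0.001, 0.156, 1, 0, 0, 0, -0.002, -0.001, 0.156, 0.45, 0, 0, 0, -0.002, -0.001, 0.156, 0.45, 0, 0, 0, -0.002, -0.001, 0.156, 0.45, 0, 0, 0, -0.002, -0.001, 0.156, 0.45, 0, 0, 0, -0.002, -0.001, 0.156, 0.45, 0, 0, 0, -0.002, -0.001, 0.156, 0.45, 0, 0, 0, -0.002, -0.001, 0.156, 0.45], squeeze=30)

```text
clock: 15.1
position: [0.3885, -0.2158, 0.0481]
ee_rot: [0.623, 0.782, 0.0, 0.002]
ft_force: [-2.0, 0.8, 8.2]
grip_width: 0.598
grasp_force: 29.5
```

Request:
play_rows(plan=[0, 0, 0, 0, 0, -0.01, 0.45, 0, 0, 0, 0, 0, -0.03, 0.45, 0, 0, 0, 0, 0, -0.06, 0.45, 0, 0, 0, 0, 0, -0.1, 0.45, 0, 0, 0, 0.02, 0.018, -0.13, 0.45, 0, 0, 0, 0.05, 0.044, -0.13, 0.45, 0, 0, 0, 0.09, 0.079, -0.13, 0.45, 0, 0, 0, 0.13, 0.115, -0.13, 0.45, 0, 0, 0, 0.17, 0.15, -0.13, 0.45, 0, 0, 0, 0.21, 0.185, -0.13, 0.45, 0, 0, 0, 0.25, 0.22, -0.13, 0.45, 0, 0, 0, 0.29, 0.256, -0.13, 0.45, 0, 0, 0, 0.32, 0.282, -0.13, 0.45, 0, 0, 0, 0.34, 0.3, -0.13, 0.45, 0, 0, 0, 0.352, 0.31, -0.13, 0.45, 0, 0, 0, 0.352, 0.31, -0.1, 0.45, 0, 0, 0, 0.352, 0.31, -0.06, 0.45, 0, 0, 0, 0.352, 0.31, -0.03, 0.45, 0, 0, 0, 0.352, 0.31, -0.02, 0.45, 0, 0, 0, 0.352, 0.31, -0.02, 0.45])

```text
clock: 17.6
position: [0.6112, 0.1969, 0.0668]
ee_rot: [0.623, 0.782, -0.0, 0.0]
ft_force: [-0.5, 0.9, -0.5]
grip_width: 0.6
grasp_force: 31.6
```

```bash
python3 - <<'E'
from meas import *
m,im=snap("wrist","w7.png")
o=status.get_obs();print(o["position"],o["ft_force"],o["grip_width"])
go((.613,.196,.0525),102.8)
E
```

```text
[0.61175372 0.19724445 0.06761225] [ 0.80673648  0.45538341 -0.08241843] 0.5974090844798414
go (0.613, 0.196, 0.0525) 102.8 rot [0.1 0.  0.1] shift [-0.0015  0.0009  0.0151] t 17.65
```

View pics/w7.png

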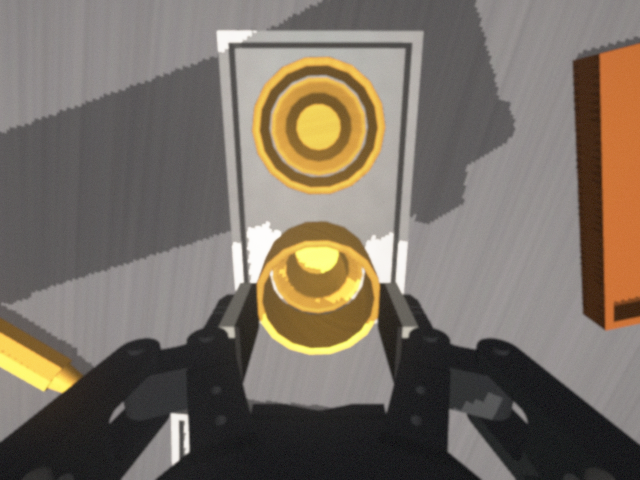

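w7: both cups sit inside the tray, the placed one at (318,125) and the held one at (318,290). Setting the second one down.

Request:
play_rows(plan=[0, 0, 0, -0.001, 0.001, 0.008, 0.45, 0, 0, 0, -0.001, 0.001, 0.012, 0.45, 0, 0, 0, -0.001, 0.001, 0.014, 0.45, 0, 0, 0, -0.001, 0.001, 0.0145, 0.45, 0, 0, 0, -0.001, 0.001, 0.0145, 0.45])

```text
clock: 18.27
position: [0.6125, 0.1968, 0.0533]
ee_rot: [0.623, 0.782, 0.0, 0.0]
ft_force: [-4.7, -2.3, 10.1]
grip_width: 0.595
grasp_force: 33.2
```

Request:
play_rows(plan=[0, 0, 0, 0, 0, 0, 0.65, 0, 0, 0, 0, 0, 0, 0.75, 0, 0, 0, 0, 0, 0, 0.85, 0, 0, 0, 0, 0, 0, 0.9, 0, 0, 0, 0, 0, 0, 0.9, 0, 0, 0, 0, 0, -0.02, 0.9, 0, 0, 0, 0, 0, -0.06, 0.9, 0, 0, 0, 0, 0, -0.11, 0.9, 0, 0, 0, 0, 0, -0.15, 0.9, 0, 0, 0, 0, 0, -0.15, 0.9])

```text
clock: 19.52
position: [0.6139, 0.1977, 0.2072]
ee_rot: [0.623, 0.782, 0.003, 0.002]
ft_force: [0.4, 0.0, -0.8]
grip_width: 0.9
grasp_force: 0.0
```

```bash
python3 - <<'E'
from meas import *
o=status.get_obs();print(o["position"],o["clock"])
go((.436,.083,.17),154.3)
E
```

```text
[0.61385817 0.19769184 0.20724673] 19.525
go (0.436, 0.083, 0.17) 154.3 rot [  0.4   0.2 -51.4] shift [-0.0721 -0.1992  0.0357] t 19.525
```

Request:
play_rows(plan=[0, 0, -51.4, -0.072, -0.199, 0, 0.9, 0, 0, -51.4, -0.072, -0.199, 0, 0.9, 0, 0, -51.4, -0.072, -0.199, 0, 0.8, 0, 0, -51.4, -0.072, -0.199, 0.036, 0.6, 0, 0, -51.4, -0.072, -0.199, 0.036, 0.6, 0, 0, -51.4, -0.072, -0.199, 0.036, 0.6, 0, 0, -51.4, -0.072, -0.199, 0.036, 0.6, 0, 0, -51.4, -0.072, -0.199, 0.036, 0.6, 0, 0, -51.4, -0.072, -0.199, 0.036, 0.6])

```text
clock: 20.65
position: [0.4345, 0.0822, 0.1659]
ee_rot: [0.223, 0.975, 0.0, -0.0]
ft_force: [0.6, 0.1, -0.1]
grip_width: 0.595
grasp_force: 0.0
```

```bash
cat >> meas.py <<'E'
def noz(m,im,p,z=.011):
    q=proj(m,(p[0],p[1],z))
    c=min(blobs(im,"brass"),key=lambda c:np.linalg.norm(np.array(cv2.minAreaRect(c)[0])-q))
    P=(np.array([onz(m,*k,z)[:2] for k in c[:,0]])*1000).astype(np.float32)
    (x,y),s,a=cv2.minAreaRect(P);B=cv2.boxPoints(((x,y),s,a));e=max((B[1]-B[0],B[2]-B[1]),key=np.linalg.norm)
    yaw=np.degrees(np.arctan2(e[1],e[0]));yaw=(yaw+90)%180-90
    return np.array([x,y])/1000,yaw,np.round(s,1)
E
python3 - <<'E'
from meas import *
m,im=snap("wrist","w8.png");pickle.dump(m,open("w8.pkl","wb"));o=status.get_obs();print(o["position"],o["clock"],o["grip_width"])
for z in (.011,.016): print(noz(m,im,(.447,.077),z))
c,yaw,_=noz(m,im,(.447,.077),.014);u=np.array([np.cos(np.radians(yaw)),np.sin(np.radians(yaw))])
g=c-.013*u;go((*g,.0165),180+yaw)
w2=pickle.load(open("w2.pkl","rb"));i2=cv2.imread("pics/w2.png");a=noz(w2,i2,(.447,.077),.014)[0]
print("tri",tri([m,w2],[proj(m,(*c,.014)),proj(w2,(*a,.014))]))
E
```

```text
[0.43451126 0.08215174 0.16583147] 20.7 0.6001119767664275
(array([0.44890726, 0.07719035]), np.float32(-25.390755), array([23.6, 97.2]))
(array([0.44758438, 0.07779115]), np.float32(-25.390747), array([23.2, 95.6]))
go (np.float64(0.4363693284317851), np.float64(0.08312509828805924), 0.0165) 154.60924 rot [ 0.  -0.  -0.3] shift [-0.0013  0.0017  0.1493] t 20.7
tri [0.44790765 0.07772753 0.01480897]
```

View pics/w8.png

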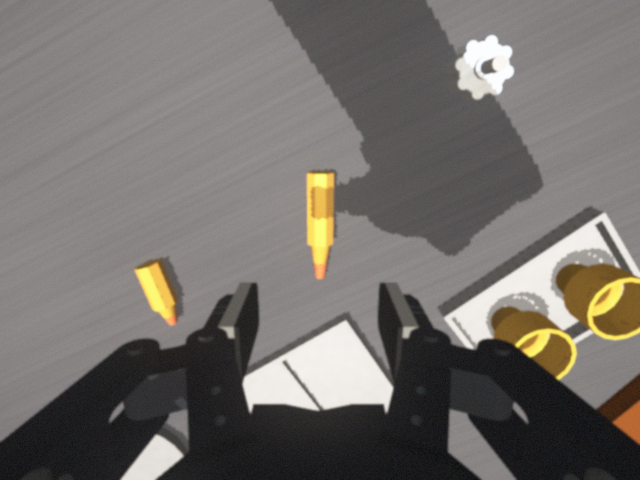

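w8: the long nozzle is at (320,225), in line with the fingers and with its tip at (320,272). Both cups stand in the tray at (540,345) and (605,300). Gripping the nozzle.

Request:
play_rows(plan=[0, 0, -0.3, -0.001, 0.002, 0.05, 0.6, 0, 0, -0.3, -0.001, 0.002, 0.1, 0.6, 0, 0, -0.3, -0.001, 0.002, 0.135, 0.6, 0, 0, -0.3, -0.001, 0.002, 0.148, 0.6, 0, 0, -0.3, -0.001, 0.002, 0.148, 0.6, 0, 0, -0.3, -0.001, 0.002, 0.148, 0.1, 0, 0, -0.3, -0.001, 0.002, 0.148, 0.1, 0, 0, -0.3, -0.001, 0.002, 0.148, 0.1, 0, 0, -0.3, -0.001, 0.002, 0.148, 0.1, 0, 0, -0.3, -0.001, 0.002, 0.148, 0.1, 0, 0, -0.3, -0.001, 0.002, 0.148, 0.1], squeeze=40)

```text
clock: 22.08
position: [0.4361, 0.0833, 0.0178]
ee_rot: [0.22, 0.976, -0.0, 0.0]
ft_force: [-0.3, 0.2, -0.2]
grip_width: 0.098
grasp_force: 0.0
```

Request:
play_rows(plan=[0, 0, 0, 0, 0, -0.01, 0.1, 0, 0, 0, 0, 0, -0.03, 0.1, 0, 0, 0, 0, 0, -0.06, 0.1, 0, 0, 0, 0, 0, -0.1, 0.1, 0, 0, 0, 0, 0, -0.1, 0.1])

```text
clock: 22.7
position: [0.438, 0.0838, 0.1209]
ee_rot: [0.22, 0.976, 0.0, 0.003]
ft_force: [-0.4, 0.2, -0.8]
grip_width: 0.099
grasp_force: 0.0
```

```bash
python3 - <<'E'
from meas import *
o=status.get_obs();print(o["position"],o["clock"],o["grip_width"])
c=np.array([.616,-.0117]);a=np.radians(6.8);x=np.array([np.cos(a),np.sin(a)]);y=np.array([-x[1],x[0]])
for s in (1,-1): print(s,(c+s*.0385*y).round(4))
g=c+.0385*y-.013*x;go((*g,.06),186.8)
E
```

```text
[0.43804474 0.08377608 0.12092093] 22.7 0.09869192045648348
1 [0.6114 0.0265]
-1 [ 0.6206 -0.0499]
go (np.float64(0.5985328956148147), np.float64(0.024989920474117154), 0.06) 186.8 rot [  0.    0.3 -32.2] shift [-0.1699  0.0156  0.0618] t 22.7
```

The fingers shut on nothing, so I'm looking again.

```bash
python3 - <<'E'
from meas import *
m,im=snap("wrist","w9.png");pickle.dump(m,open("w9.pkl","wb"))
print(noz(m,im,(.447,.077),.014))
E
```

```text
(array([0.44773575, 0.07763676]), np.float32(-25.493446), array([23.1, 96.9]))
```

View pics/w9.png

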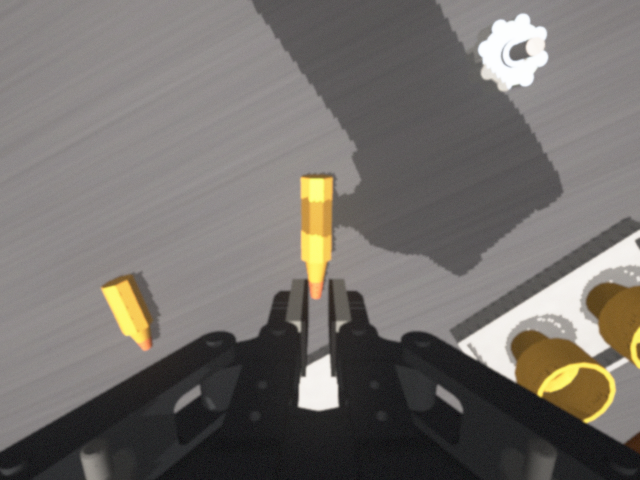

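w9: the nozzle is still at (316,235) and hasn't moved. The finger ends at v≈280 work out to about 0 mm ahead of the TCP, not 14 mm, so the pads passed above it. I'll go lower in small steps and watch the force.

Request:
play_rows(plan=[0, 0, 0, 0.001, -0.001, 0.04, 0.55, 0, 0, 0, 0.001, -0.001, 0.08, 0.55, 0, 0, 0, 0.001, -0.001, 0.1, 0.55, 0, 0, 0, 0.001, -0.001, 0.111, 0.55, 0, 0, 0, 0.001, -0.001, 0.111, 0.55, 0, 0, 0, 0.001, -0.001, 0.111, 0.15, 0, 0, 0, 0.001, -0.001, 0.111, 0.15, 0, 0, 0, 0.001, -0.001, 0.111, 0.15, 0, 0, 0, 0.001, -0.001, 0.111, 0.15, 0, 0, 0, 0.001, -0.001, 0.111, 0.15])

```text
clock: 24.0
position: [0.4355, 0.0829, 0.0078]
ee_rot: [0.22, 0.975, 0.0, 0.001]
ft_force: [-1.5, 0.0, 6.5]
grip_width: 0.237
grasp_force: 39.1
```

Request:
play_rows(plan=[0, 0, 0, 0, 0, -0.01, 0.15, 0, 0, 0, 0, 0, -0.03, 0.15, 0, 0, 0, 0, 0, -0.06, 0.15, 0, 0, -5, -0.02, 0.002, -0.08, 0.15, 0, 0, -10, -0.05, 0.005, -0.08, 0.15, 0, 0, -16, -0.08, 0.008, -0.08, 0.15, 0, 0, -22, -0.11, 0.011, -0.08, 0.15, 0, 0, -28, -0.14, 0.014, -0.08, 0.15, 0, 0, -32.3, -0.16, 0.016, -0.08, 0.15, 0, 0, -32.3, -0.172, 0.017, -0.08, 0.15, 0, 0, -32.3, -0.172, 0.017, -0.06, 0.15, 0, 0, -32.3, -0.172, 0.017, -0.04, 0.15, 0, 0, -32.3, -0.172, 0.017, -0.04, 0.15])

```text
clock: 25.62
position: [0.5952, 0.0245, 0.0443]
ee_rot: [-0.06, 0.998, 0.0, -0.002]
ft_force: [-0.1, 1.2, -0.4]
grip_width: 0.233
grasp_force: 39.3
```

```bash
python3 - <<'E'
from meas import *
m,im=snap("wrist","w10.png");pickle.dump(m,open("w10.pkl","wb"));o=status.get_obs();print(o["position"],o["clock"],o["grip_width"],o["grasp_force"],o["ft_force"])
p=np.array([.6114,.0265]);z=o["position"][2]-.009+.011
print(noz(m,im,p,z)[:3],"want",p,6.8)
go((.5985,.025,.015),186.8)
E
```

```text
[0.59618026 0.0246802  0.0456427 ] 25.675 0.23204712268342476 39.34026537230238 [ 0.44435235 -0.64083841 -0.48209751]
(array([0.60536652, 0.02475882]), np.float32(6.6485367), array([91.8, 24.5])) want [0.6114 0.0265] 6.8
go (0.5985, 0.025, 0.015) 186.8 rot [ 0.  -0.1  0.1] shift [-0.0024  0.      0.0306] t 25.675
```

View pics/w10.png

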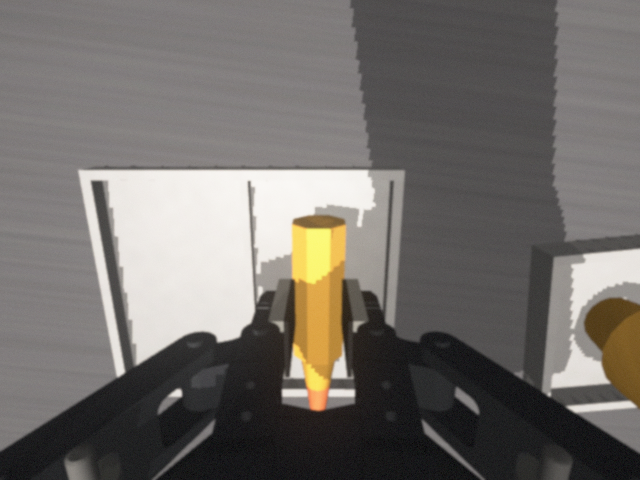

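w10: the nozzle is held at (318,310) over the right-hand lane, between the rib at u≈252 and the wall at u≈390. Lowering it.

Request:
play_rows(plan=[0, 0, 0, -0.002, 0, 0.015, 0.15, 0, 0, 0, -0.002, 0, 0.026, 0.15, 0, 0, 0, -0.002, 0, 0.029, 0.15, 0, 0, 0, -0.002, 0, 0.03, 0.15, 0, 0, 0, -0.002, 0, 0.03, 0.15])

```text
clock: 26.3
position: [0.5997, 0.0247, 0.0171]
ee_rot: [-0.06, 0.998, -0.0, 0.0]
ft_force: [-0.7, -0.3, -1.8]
grip_width: 0.235
grasp_force: 39.3
```

Request:
play_rows(plan=[0, 0, 0, 0, 0, 0.002, 0.15, 0, 0, 0, 0, 0, 0.003, 0.15, 0, 0, 0, 0, 0, 0.003, 0.15])

```text
clock: 26.68
position: [0.5994, 0.0246, 0.0138]
ee_rot: [-0.06, 0.998, -0.0, -0.0]
ft_force: [-0.1, 0.0, -1.1]
grip_width: 0.231
grasp_force: 39.3
```

Request:
play_rows(plan=[0, 0, 0, 0, 0, 0.001, 0.15, 0, 0, 0, 0, 0, 0.001, 0.15])

```text
clock: 26.92
position: [0.5996, 0.0246, 0.0129]
ee_rot: [-0.06, 0.998, -0.0, 0.0]
ft_force: [-0.4, -0.9, -0.9]
grip_width: 0.232
grasp_force: 39.5
```

Request:
play_rows(plan=[0, 0, 0, 0, 0, 0.001, 0.15, 0, 0, 0, 0, 0, 0.001, 0.15])

```text
clock: 27.18
position: [0.5996, 0.0247, 0.0128]
ee_rot: [-0.06, 0.998, -0.0, 0.0]
ft_force: [-5.1, -0.8, 9.4]
grip_width: 0.231
grasp_force: 40.8
```

Request:
play_rows(plan=[0, 0, 0, 0, 0, 0, 0.28, 0, 0, 0, 0, 0, 0, 0.34, 0, 0, 0, 0, 0, 0, 0.42, 0, 0, 0, 0, 0, 0, 0.42, 0, 0, 0, 0, 0, -0.01, 0.42, 0, 0, 0, 0, 0, -0.04, 0.42, 0, 0, 0, 0, 0, -0.09, 0.5, 0, 0, 0, 0, 0, -0.15, 0.55, 0, 0, 17.8, 0.178, -0.086, -0.15, 0.55, 0, 0, 17.8, 0.178, -0.086, -0.15, 0.55, 0, 0, 17.8, 0.178, -0.086, -0.15, 0.55, 0, 0, 17.8, 0.178, -0.086, -0.15, 0.55, 0, 0, 17.8, 0.178, -0.086, -0.15, 0.55, 0, 0, 17.8, 0.178, -0.086, -0.15, 0.55, 0, 0, 17.8, 0.178, -0.086, -0.15, 0.55])

```text
clock: 29.05
position: [0.4339, -0.081, 0.1618]
ee_rot: [0.094, 0.996, 0.001, 0.0]
ft_force: [0.4, -0.6, 0.7]
grip_width: 0.552
grasp_force: 0.0
```

```bash
python3 - <<'E'
from meas import *
m,im=snap("wrist","w11.png");pickle.dump(m,open("w11.pkl","wb"));o=status.get_obs();print(o["position"],o["clock"],o["grip_width"])
p=(.442,-.083)
c,yaw,s=noz(m,im,p,.014);print(c,yaw,s)
u=np.array([np.cos(np.radians(yaw)),np.sin(np.radians(yaw))]);g=c-.009*u;go((*g,.009),180+yaw)
w2=pickle.load(open("w2.pkl","rb"));i2=cv2.imread("pics/w2.png");a=noz(w2,i2,p,.014)[0]
print("tri",tri([m,w2],[proj(m,(*c,.014)),proj(w2,(*a,.014))]))
for n in ("top","scene"):
    s,si=snap(n,n+"11.png")
    q=proj(s,(.6114,.0265,.016));print(n,q,[ (np.round(cv2.minAreaRect(k)[0]),np.round(cv2.minAreaRect(k)[1])) for k in blobs(si,"brass",40) if np.linalg.norm(np.array(cv2.minAreaRect(k)[0])-q)<40])
E
```

```text
[ 0.43372552 -0.08113327  0.16171132] 29.1 0.5509225537492274
[ 0.44224753 -0.08363636] -10.246254 [23.4 63.5]
go (np.float64(0.43339105737954375), np.float64(-0.08203544739633799), 0.009) 169.75375 rot [ 0.1 -0.  -0.6] shift [ 1.000e-04 -1.100e-03  1.527e-01] t 29.1
tri [ 0.44213109 -0.08331064  0.01358031]
top [307.95554243 227.60557706] [(array([308., 227.]), array([31.,  7.]))]
scene [339.63836621 282.06683971] [(array([338., 281.]), array([38.,  9.]))]
```

The long nozzle is where it should be in both fixed views. Now the short one.

Request:
play_rows(plan=[0, 0, -0.6, 0, -0.001, 0.05, 0.55, 0, 0, -0.6, 0, -0.001, 0.1, 0.55, 0, 0, -0.6, 0, -0.001, 0.14, 0.55, 0, 0, -0.6, 0, -0.001, 0.153, 0.55, 0, 0, -0.6, 0, -0.001, 0.153, 0.55, 0, 0, -0.6, 0, -0.001, 0.153, 0.15, 0, 0, -0.6, 0, -0.001, 0.153, 0.15, 0, 0, -0.6, 0, -0.001, 0.153, 0.15, 0, 0, -0.6, 0, -0.001, 0.153, 0.15, 0, 0, -0.6, 0, -0.001, 0.153, 0.15], squeeze=35)

```text
clock: 30.45
position: [0.4342, -0.0834, 0.0105]
ee_rot: [0.09, 0.996, -0.001, 0.001]
ft_force: [-2.4, 1.8, 9.2]
grip_width: 0.203
grasp_force: 27.3
```

```bash
python3 - <<'E'
from meas import *
c=np.array([.616,-.0117]);a=np.radians(6.8);x=np.array([np.cos(a),np.sin(a)]);y=np.array([-x[1],x[0]])
g=c-.0385*y-.009*x;go((*g,.05),186.8)
E
```

```text
go (np.float64(0.6116218632068415), np.float64(-0.05099480777686018), 0.05) 186.8 rot [ -0.1   0.2 -17.1] shift [-0.1689  0.0636 -0.0391] t 30.45
```

The width reads 0.20 where the long nozzle gave 0.23, so the pads are probably on the upper slopes. Reopening and gripping 3 mm lower.

Request:
play_rows(plan=[0, 0, 0, 0, 0, 0, 0.5, 0, 0, 0, 0, 0, 0, 0.5, 0, 0, 0, 0, 0, 0, 0.5, 0, 0, 0, 0, 0, 0.003, 0.5, 0, 0, 0, 0, 0, 0.003, 0.5, 0, 0, 0, 0, 0, 0.003, 0.15, 0, 0, 0, 0, 0, 0.003, 0.15, 0, 0, 0, 0, 0, 0.003, 0.15, 0, 0, 0, 0, 0, 0.003, 0.15, 0, 0, 0, 0, 0, 0.003, 0.15, 0, 0, 0, 0, 0, 0.003, 0.15], squeeze=35)

```text
clock: 31.82
position: [0.4329, -0.0831, 0.0059]
ee_rot: [0.09, 0.996, -0.0, -0.0]
ft_force: [-1.5, 1.7, 4.6]
grip_width: 0.24
grasp_force: 34.5
```

Request:
play_rows(plan=[0, 0, 0, 0, 0, -0.01, 0.15, 0, 0, 0, 0, 0, -0.03, 0.15, 0, 0, 0, 0, 0, -0.06, 0.15, 0, 0, -3, -0.02, 0.007, -0.08, 0.15, 0, 0, -6, -0.05, 0.019, -0.08, 0.15, 0, 0, -9, -0.08, 0.03, -0.08, 0.15, 0, 0, -12, -0.11, 0.041, -0.08, 0.15, 0, 0, -15, -0.14, 0.052, -0.08, 0.15, 0, 0, -17.1, -0.16, 0.06, -0.08, 0.15, 0, 0, -17.1, -0.17, 0.0635, -0.08, 0.15, 0, 0, -17.1, -0.17, 0.0635, -0.06, 0.15, 0, 0, -17.1, -0.17, 0.0635, -0.04, 0.15, 0, 0, -17.1, -0.17, 0.0635, -0.02, 0.15, 0, 0, -17.1, -0.17, 0.0635, -0.015, 0.15, 0, 0, -17.1, -0.17, 0.0635, -0.015, 0.15])

```text
clock: 33.7
position: [0.6113, -0.051, 0.0205]
ee_rot: [-0.059, 0.998, 0.0, -0.0]
ft_force: [-0.1, -0.0, -0.7]
grip_width: 0.241
grasp_force: 34.5
```

```bash
python3 - <<'E'
from meas import *
m,im=snap("wrist","w12b.png");o=status.get_obs();print(o["position"],o["clock"],o["grip_width"],o["grasp_force"],o["ft_force"])
z=o["position"][2]-.006+.014
print(noz(m,im,(.6206,-.0499),z))
go((.6116,-.051,.012),186.8)
E
```

```text
[ 0.61169761 -0.05097546  0.02112646] 33.75 0.23842206944350153 34.52344201505184 [ 0.46443971  0.62006246 -0.58143018]
(array([ 0.61853906, -0.05095921]), np.float32(6.731453), array([66.1, 23.1]))
go (0.6116, -0.051, 0.012) 186.8 rot [-0.  0. -0.] shift [ 0.0001 -0.      0.0091] t 33.75
```

Request:
play_rows(plan=[0, 0, 0, 0, 0, 0.005, 0.15, 0, 0, 0, 0, 0, 0.008, 0.15, 0, 0, 0, 0, 0, 0.009, 0.15, 0, 0, 0, 0, 0, 0.009, 0.15])

```text
clock: 34.25
position: [0.6115, -0.051, 0.0118]
ee_rot: [-0.059, 0.998, -0.0, 0.0]
ft_force: [0.1, 0.5, -0.7]
grip_width: 0.244
grasp_force: 34.5
```

Request:
play_rows(plan=[0, 0, 0, 0, 0, 0.001, 0.15, 0, 0, 0, 0, 0, 0.001, 0.15])

```text
clock: 34.5
position: [0.6117, -0.051, 0.011]
ee_rot: [-0.059, 0.998, -0.0, 0.0]
ft_force: [-0.9, -0.7, 1.2]
grip_width: 0.239
grasp_force: 34.7
```

Request:
play_rows(plan=[0, 0, 0, 0, 0, 0, 0.28, 0, 0, 0, 0, 0, 0, 0.34, 0, 0, 0, 0, 0, 0, 0.42, 0, 0, 0, 0, 0, 0, 0.42, 0, 0, 0, 0, 0, -0.01, 0.42, 0, 0, 0, 0, 0, -0.04, 0.42, 0, 0, 0, 0, 0, -0.09, 0.5, 0, 0, 0, 0, 0, -0.15, 0.6, 0, 0, 64.8, 0.188, 0.3185, -0.16, 0.85, 0, 0, 64.8, 0.188, 0.3185, -0.16, 0.85, 0, 0, 64.8, 0.188, 0.3185, -0.16, 0.85, 0, 0, 64.8, 0.188, 0.3185, -0.16, 0.85, 0, 0, 64.8, 0.188, 0.3185, -0.16, 0.85, 0, 0, 64.8, 0.188, 0.3185, -0.16, 0.85, 0, 0, 64.8, 0.188, 0.3185, -0.16, 0.85, 0, 0, 64.8, 0.188, 0.3185, -0.16, 0.85, 0, 0, 64.8, 0.188, 0.3185, -0.16, 0.85, 0, 0, 64.8, 0.188, 0.3185, -0.16, 0.85])

```text
clock: 36.75
position: [0.3876, 0.2424, 0.1708]
ee_rot: [0.485, 0.874, -0.0, -0.0]
ft_force: [-0.5, 1.1, 0.2]
grip_width: 0.849
grasp_force: 0.0
```

```bash
python3 - <<'E'
from meas import *
m,im=snap("wrist","w13.png");pickle.dump(m,open("w13.pkl","wb"));o=status.get_obs();print(o["position"],o["clock"],o["grip_width"])
q=proj(m,(.387,.243,.022));print(q)
c=min(blobs(im,"white"),key=lambda c:np.linalg.norm(np.array(cv2.minAreaRect(c)[0])-q))
P=np.array([onz(m,*k,.022)[:2] for k in c[:,0]])*1000
(x,y),r=cv2.minEnclosingCircle(P.astype(np.float32));print("circle",x,y,r)
d=P-[x,y];rr=np.hypot(*d.T);a=np.arctan2(d[:,1],d[:,0])
f=np.sum((rr-rr.mean())*np.exp(-8j*a));print("lobe phase deg",np.degrees(-np.angle(f)/8 if 0 else np.angle(np.conj(f))/8),"amp",abs(f)/len(a)*2)
for n in ("top","scene"):
    s,si=snap(n,n+"13.png")
    for t in ((.6114,.0265,.016),(.6206,-.0499,.016)):
        q=proj(s,t);print(n,q,[ (np.round(cv2.minAreaRect(k)[0]),np.round(cv2.minAreaRect(k)[1])) for k in blobs(si,"brass",30) if np.linalg.norm(np.array(cv2.minAreaRect(k)[0])-q)<20])
cv2.imwrite("pics/c13.png",np.hstack([cv2.resize(im[100:400,160:480],(480,450)),cv2.resize(si[190:340,270:380],(320,450))]))
E
```

```text
[0.38755478 0.24246582 0.17077004] 36.8 0.8431965392765057
[317.42353302 210.77463543]
circle 387.8891296386719 241.68759155273438 23.248733520507812
lobe phase deg 10.668082409497746 amp 1.8263324938817638
top [307.95554243 227.60557706] [(array([308., 227.]), array([31.,  7.]))]
top [334.04617995 224.12137894] [(array([335., 225.]), array([20.,  7.]))]
scene [339.63836621 282.06683971] [(array([339., 281.]), array([38.,  9.]))]
scene [317.66363757 298.75879087] [(array([316., 297.]), array([26.,  9.]))]
```

View pics/c13.png

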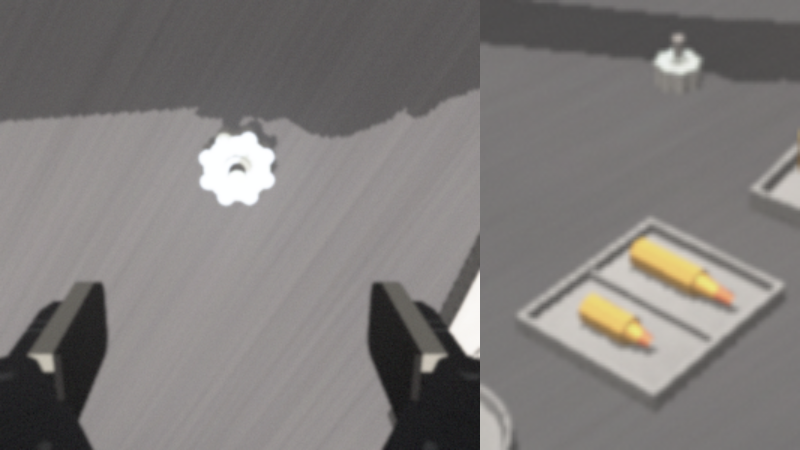

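c13: both nozzles lie lengthwise, one on each side of the rib. The knob is at (237,170) in the crop, with valleys facing both pads. Gripping it.

Request:
play_rows(plan=[0, 0, -1, 0, 0, 0.05, 0.8, 0, 0, -1, 0, 0, 0.1, 0.8, 0, 0, -1, 0, 0, 0.14, 0.8, 0, 0, -1, 0, 0, 0.16, 0.8, 0, 0, -1, 0, 0, 0.168, 0.8, 0, 0, -1, 0, 0, 0.168, 0.8, 0, 0, -1, 0, 0, 0.168, 0.3, 0, 0, -1, 0, 0, 0.168, 0.3, 0, 0, -1, 0, 0, 0.168, 0.3, 0, 0, -1, 0, 0, 0.168, 0.3, 0, 0, -1, 0, 0, 0.168, 0.3, 0, 0, -1, 0, 0, 0.168, 0.3], squeeze=35)

```text
clock: 38.4
position: [0.3879, 0.2433, 0.0039]
ee_rot: [0.477, 0.879, 0.0, 0.001]
ft_force: [-2.2, -1.4, 7.4]
grip_width: 0.466
grasp_force: 34.3
```

Request:
play_rows(plan=[0, 0, 0, 0, 0, -0.005, 0.3, 0, 0, 0, 0, 0, -0.015, 0.3, 0, 0, 0, 0, 0, -0.03, 0.3, 0, 0, 0, 0, 0, -0.03, 0.3])

```text
clock: 38.9
position: [0.3881, 0.2434, 0.0343]
ee_rot: [0.477, 0.879, 0.001, 0.001]
ft_force: [0.4, 0.4, -0.3]
grip_width: 0.463
grasp_force: 35.4
```

```bash
python3 - <<'E'
from meas import *
m,im=snap("wrist","w14.png");o=status.get_obs();print(o["position"],o["ft_force"],o["grip_width"],o["grasp_force"])
go((.6105,-.2264,.05),123)
E
```

```text
[0.38777013 0.24306401 0.0335261 ] [ 1.31238101  0.26505423 -1.50975644] 0.4612694190745996 35.362859666347504
go (0.6105, -0.2264, 0.05) 123 rot [ 0.1  0.  -0. ] shift [-0.5151 -0.0686 -0.0162] t 38.95
```

Request:
play_rows(plan=[0, 0, 0, 0, 0, -0.04, 0.3, 0, 0, 0, -0.02, -0.003, -0.08, 0.3, 0, 0, 0, -0.05, -0.007, -0.08, 0.3, 0, 0, 0, -0.09, -0.012, -0.08, 0.3, 0, 0, 0, -0.135, -0.018, -0.08, 0.3, 0, 0, 0, -0.18, -0.024, -0.08, 0.3, 0, 0, 0, -0.225, -0.03, -0.08, 0.3, 0, 0, 0, -0.27, -0.036, -0.08, 0.3, 0, 0, 0, -0.315, -0.042, -0.08, 0.3, 0, 0, 0, -0.36, -0.048, -0.08, 0.3, 0, 0, 0, -0.405, -0.054, -0.08, 0.3, 0, 0, 0, -0.45, -0.06, -0.08, 0.3, 0, 0, 0, -0.485, -0.065, -0.08, 0.3, 0, 0, 0, -0.505, -0.068, -0.08, 0.3, 0, 0, 0, -0.515, -0.069, -0.08, 0.3, 0, 0, 0, -0.515, -0.069, -0.05, 0.3, 0, 0, 0, -0.515, -0.069, -0.02, 0.3, 0, 0, 0, -0.515, -0.069, 0, 0.3, 0, 0, 0, -0.515, -0.069, 0.009, 0.3, 0, 0, 0, -0.515, -0.069, 0.009, 0.3])

```text
clock: 41.45
position: [0.6097, -0.2263, 0.0238]
ee_rot: [0.477, 0.879, 0.0, -0.0]
ft_force: [0.3, 0.5, -0.3]
grip_width: 0.464
grasp_force: 35.7
```

```bash
python3 - <<'E'
from meas import *
o=status.get_obs();print(o["position"],o["ft_force"],o["grip_width"],o["grasp_force"])
go((.6105,-.2264,.01),123)
E
```

```text
[ 0.60973339 -0.22634185  0.02380039] [ 0.3023837   0.50743774 -0.28944678] 0.4639529286134088 35.681431889534
go (0.6105, -0.2264, 0.01) 123 rot [-0. -0.  0.] shift [-0.0005  0.0006  0.0138] t 41.45
```

Request:
play_rows(plan=[0, 0, 0, 0, 0, 0.008, 0.3, 0, 0, 0, 0, 0, 0.012, 0.3, 0, 0, 0, 0, 0, 0.0135, 0.3, 0, 0, 0, 0, 0, 0.0135, 0.3])

```text
clock: 41.95
position: [0.6097, -0.2266, 0.0104]
ee_rot: [0.477, 0.879, -0.0, 0.0]
ft_force: [0.5, -0.4, -0.6]
grip_width: 0.464
grasp_force: 35.7
```

Request:
play_rows(plan=[0, 0, 0, 0, 0, 0.001, 0.3, 0, 0, 0, 0, 0, 0.001, 0.3])

```text
clock: 42.2
position: [0.6097, -0.2266, 0.0094]
ee_rot: [0.477, 0.879, -0.0, 0.0]
ft_force: [-0.5, 0.6, -0.7]
grip_width: 0.462
grasp_force: 35.7
```

Request:
play_rows(plan=[0, 0, 0, 0, 0, 0.001, 0.3, 0, 0, 0, 0, 0, 0.001, 0.3])

```text
clock: 42.45
position: [0.6098, -0.2266, 0.0091]
ee_rot: [0.477, 0.879, -0.0, 0.0]
ft_force: [-2.3, 0.4, 6.9]
grip_width: 0.468
grasp_force: 36.3
```

Contact. Releasing, rising and retreating.

Request:
play_rows(plan=[0, 0, 0, 0, 0, 0, 0.52, 0, 0, 0, 0, 0, 0, 0.6, 0, 0, 0, 0, 0, 0, 0.7, 0, 0, 0, 0, 0, 0, 0.7, 0, 0, 0, 0, 0, -0.02, 0.7, 0, 0, 0, 0, 0, -0.06, 0.7, 0, 0, 0, 0, 0, -0.12, 0.7, 0, 0, 0, 0, 0, -0.18, 0.7, 0, 0, 0, 0, 0, -0.24, 0.7, 0, 0, 0, 0, 0, -0.24, 0.7])

```text
clock: 43.7
position: [0.6119, -0.2265, 0.2558]
ee_rot: [0.477, 0.879, 0.001, 0.005]
ft_force: [0.5, 0.4, -0.9]
grip_width: 0.702
grasp_force: 0.0
```

```bash
python3 - <<'E'
from meas import *
m,im=snap("wrist","w15.png");t,ti=snap("top","t15.png");s,si=snap("scene","s15.png")
cv2.imwrite("pics/c15.png",np.vstack([cv2.resize(si[150:370,70:470],(540,297)),cv2.resize(im,(540,303))]))
E
```

```text
(no output)
```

View pics/c15.png

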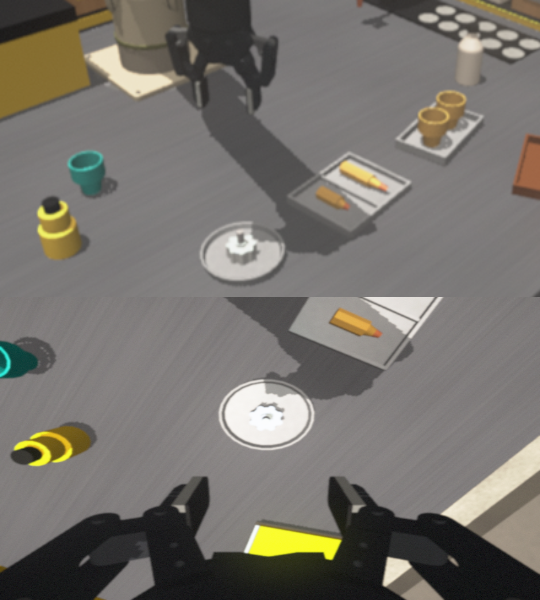

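The final view shows everything in place. Both cups stand upright in the plain tray (433,125 and 450,105), and the nozzles lie on either side of the rib (362,175 and 332,198). The knob is stud up in the dish (241,247), and the bystanders look undisturbed. Handing in.

```bash
python3 -c "
from workcell import manip; print(manip.hand_in())"
```

```text
the job is handed in; nothing more can be done
None
```

The job is done and handed in at about 44 s: both cups stand upright in the plain tray, the nozzles lie on either side of the rib, and the knob is stud up in the dish; one grasp on each nozzle had to be redone lower, and the plug, spray bottle and look-alikes were left alone.

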